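Hang a specimen carrier on the turning rack beside the microscope

TASK

Turn the specimen tree until its bare branch (green collar) points squarely to the robot's edge of the bench, then take the orange-tabbed specimen carrier out of its slotted stand and hang it by its eye on that branch, pushed back against the collar, and let go. How high the branches sit is set by hand and not known exactly, so feel for it: be gentle with the tree (never more than about 20 N on it) and leave everything else on the bench where it is.

Things in the scene. Friction and masses are not known exactly. Their poses are not given: they have to be found in the camera images.
- tree: Specimen tree, fixed to the bench; origin at bench level on its vertical turning axis. Dark foot 150 x 150 x 12 mm square to x and y, grey turntable disc (radius 68, top at 38 mm), mast (radius 14 up to 118 mm, then 9) ending in a hub cap of radius 16 that reaches 8 mm above the rods. Three level branches, 120 degrees apart: steel rods 10 mm thick, all at one height.
- tree_axis (a point): The same point, foot of the turning axis. The mast is clamped by hand and no reading tells its height: the rod tops lie anywhere from 178 to 202 mm above the bench, new each time; it holds under the permitted forces. Along a branch from the axis: collar disc (radius 12) up to 55 mm, bare rod to 104 mm, then an upturned lip to 114 mm, its top 9 mm above the rod's top.
- turntable (a joint): Angle of the tree, rad, counter-clockwise from above, no end stops. At 0, or 6.283, the bare branch points to -x, the robot's edge; at angle a along (-cos a, -sin a). Occupied branches lie at a + 2.094 and a - 2.094. The bearing is stiff (0.3 N m, some 4 N at 80 mm) and stays where it is left. Push it round by a branch, e.g. with closed fingers.
- free_mark (a point): Green dot on the turntable, 59 mm from the axis, 38 mm up; it turns with the tree. The mid-plane of a carrier pushed against the bare branch's green collar is straight above it. Its x axis points to the tree's axis. The other branches (black collars) hold blue-tabbed carriers of the same shape, captive, free to swing, centred 64 mm from the axis, tabs to 38 mm above the rods.
- carrier: The carrier to hang: upright plate 8 mm thick, 140 mm tall, about 0.2 kg, the same from front and back. Origin: centre of its lower edge; z up, y along its width, x through its thickness. Plate 56 mm wide up to z = 76 with a specimen disc (radius 18, 14 mm thick) through it at z = 52, then the eye, then the orange grip tab, 30 mm wide, z = 104 to 140.
- carrier_eye (a point): On the carrier's mid-plane, 101.7 mm above its lower edge, just under the eye's roof: the top of the rod lies here when it hangs. The eye is 22 mm wide, from z = 76 to a V-shaped roof (sides sloping 20 degrees) with apex at z = 102; legs beside it 7 mm wide (36 mm over both). Rod with lip, 19 mm tall together, passes with about 6 mm to spare in height.
- stand: Slotted grey stand fixed to the bench, 100 (x) x 84 (y) x 40 mm. Origin: centre of its underside. Two slots, 30 mm deep, 10 x 60 mm, floor 10 mm above the bench, along its y axis at its x = -25 mm (the carrier stands in it) and x = +25 mm (the blank).
- blank: White blank plate 8 x 56 x 60 mm standing in the stand's other slot; leave it.
- blower: Grey rubber blower bulb standing on the bench, radius 27, 100 mm tall with a thin nozzle up; origin under its centre; leave it.
- pencup: Black pen cup, radius 35, 90 mm tall; leave it.
- loupe: Black loupe, radius 20, 36 mm tall; leave it.
- ethanol: White bottle with red cap, radius 28, 130 mm tall; leave it.
- coupon0: Metal coupon 35 x 40 x 8 mm in the black tray (160 x 220 x 18 mm); leave it.
- coupon1: As coupon0.
- coupon2: As coupon0.
- coupon3: As coupon0.

How it is judged:
On the way:
1. the bare branch points to the robot's edge of the bench, within 0.3 rad, with the carrier not yet near the tree ((value of joint turntable between -0.3 and 0.3 rad or value of joint turntable between 5.983 and 6.583 rad) and horizontal distance between carrier and tree_axis above 0.14 m), for 0.2 s.
At the end, for the whole second after the job is handed in: Bare branch towards the robot's edge within 0.4 rad; the carrier hangs on it, eye within 8 mm in plan of its place against the collar, 173 to 207 mm above the bench, upright within 0.2 rad, square to the branch within 0.4 rad, weight on the tree, released, still ((value of joint turntable between -0.4 and 0.4 rad or value of joint turntable between 5.883 and 6.683 rad) and horizontal distance between carrier_eye and free_mark below 0.008 m and height (world z) of carrier_eye between 0.173 and 0.207 m and angle between carrier's own z axis and vertical below 0.2 rad and angle between the x axis of carrier and the x axis of free_mark, either way round below 0.4 rad and contact force between carrier and tree above 0.3 N and linear speed of carrier below 0.03 m/s and velocity of joint turntable between -0.05 and 0.05 rad/s); the robot touches nothing.
It fails at once if the tree is loaded with more than 25 N (contact force between anything else and tree above 25 N).
It fails at once if a bystander is moved by more than 20 mm (distance of any of blank, blower, pencup, loupe, ethanol, coupon0, coupon1, coupon2, coupon3 from where it was at the start of the episode above 0.02 m).
It also fails if it takes over 72 s, if anything falls off the work surface, if the arm or the gripper's body presses on something with over 40 N, if the wrist force passes 120 N, or if a joint passes its speed limit or range.

ROBOT

A 6-joint arm with a two-finger parallel gripper is mounted at the origin on the work surface. World frame = base frame: x ahead of the robot, y to its left, z up, the work surface at z = 0. Lengths are in m, angles in rad, forces in N, time in s.
With the tool pointing down it reaches from about 0.35 to 0.775 m from the base axis. Payload 5.5 kg.
Tool frame: the origin (TCP) lies at the very end of the fingers, on their centre line; the grasp point (between the pads) lies 19 mm behind it; z points along the fingers, y is the line along which they close (so a half turn about z gives the same grasp; the last joint's range is limited). The gripper opens to 85 mm and grips with 20 to 120 N. Pads are 22 mm wide; open, the fingers measure 114 mm over their backs; the gripper's body (76 mm by 85 mm) begins 54 mm behind the grasp point. The pads swing forward as they close: fully open they stand 13 mm farther back than shut.
Start: joints at [-1.25, 0.313, 0.046, 1.304, 0, 1.431], TCP at [0.256, -0.515, 0.194] pointing down, gripper open.
Joint ranges: [-2.76, 2.76], [-0.86, 1.69], [-1.03, 1.26], [-2.2, 2.34], [-1.47, 1.5], [-3.14, 3.14]. Speed limits (rad/s): [2.57, 2.57, 3.14, 3.14, 3.14, 3.14].

INTERFACE

Orientations are given as a unit quaternion [w, x, y, z].
In Python, from workcell import env gives the robot as it stands. The module is installed in compiled form; this text tells all that it offers.
- The arm moves only by the tool jog_arm, never from a script. Its argument "rows" is a list of rows, each a list of 6 numbers: the shift along the world's x, y, z in units of 40 mm (1.0 is 40 mm), then the turn, a rotation vector about the world's x, y, z in units of 6 degrees (1.0 is 6 degrees). In form: [[x, y, z, wx, wy, wz], ...]. A call has 1 to 12 rows; each row is the pose to reach, as a shift and turn from the pose commanded when the call began; what a row does not reach only later rows make up. A row lasts 1/12 s, in which the tool goes at most 41.7 mm and 7.16 degrees, less where a joint would pass 70% of its speed; a pose out of reach is approached as far as the arm can. A call with a gripper value outside its range is refused whole. "jaw" is the gripper command: -1 is fully open, 1 is shut, values between are in proportion, set as the call begins (left out, the last holds). The fingers move at their own pace and stop on an object; "force" is the grip in N (left out, the last holds). Time passes only in rows, so rows that repeat a pose let the fingers close. It gives the time, the measured TCP pose, the force, the opening and the grip force at its end, in the units of the state.
- env.get_state(): the state, without advancing time (a new reading comes with each control period).
- env.read_camera(name): name is "side" or "top" or "wrist"; returns a dict with "pixels" (400x640x3 uint8, red, green, blue), "mtx" (3x3 intrinsics, pixels), "k1" (the pictures are not rectified: a ray, as slopes to the right and down, at radius r is drawn at 1 + k1 r^2 times it, then the intrinsics apply), "cam_to_world" (4x4, takes a point from camera to world coordinates). Camera axes: x right, y up, looking along -z (the intrinsics and any distortion apply to the point x, -y, -z); pixel columns grow to the right and rows downward; lengths in m; the calibration is good to about 2 mm. A picture is of the moment at which its call begins. There is no depth.
- env.hand_in(): hands the job in; it is judged then, once.
The state is a dict: "clock": time; "joint_pos": joint angles; "qvel": joint speeds; "tau": joint torques, N m; "tcp_pos": TCP position; "orientation": TCP orientation; "wrist_force": force on the tool from outside, world axes, zero at the start; "ft_torque": the same for the moment, N m; "finger_gap": finger opening in m; "grip_force": force on a finger pad.
Only numpy, scipy, OpenCV 4.12 (cv2) and the standard library are available. Lean on these libraries where they do the work, as an engineer would, in place of code of your own. Each camera call takes 0.05 s, during which the arm holds its last target. There are 200 camera calls.

## Working session

There is one attempt and no reset: what is moved stays moved. The work goes in short steps, Python scripts to look and compute and a tool call to move; the robot and the scene stay as the last step left them, time stands still between calls to the robot, and variables do not carry over. Pictures are saved under pics/ and viewed, at most 10 in all, crops included, and the job is handed in when it is done.

Besides the shell and the picture viewer there is one more tool, called by a JSON object that holds its "api" and its "payload". jog_arm: Moves the arm, as the interface text tells. Its arguments: {"type":"object","properties":{"rows":{"type":"array","items":{"type":"array","items":{"type":"number"}}},"jaw":{"type":"number"},"force":{"type":"number"}},"required":["rows"]}

```bash
mkdir -p pics
cat > h.py <<'E'
import numpy as np, cv2
from workcell import env
def snap(n,f=None):
    c=env.read_camera(n)
    if f: cv2.imwrite('pics/'+f,c['pixels'][:,:,::-1])
    return c
def ray(c,u,v):
    K=np.array(c['mtx']);k=c['k1'];d=np.array([(u-K[0,2])/K[0,0],(v-K[1,2])/K[1,1]]);p=d.copy()
    for _ in range(50): p=d/(1+k*(p@p))
    T=np.array(c['cam_to_world']);return T[:3,3],T[:3,:3]@np.array([p[0],-p[1],-1])
def at(c,u,v,z):
    o,d=ray(c,u,v);return o+d*(z-o[2])/d[2]
def proj(c,P):
    T=np.array(c['cam_to_world']);q=T[:3,:3].T@(np.array(P)-T[:3,3]);x=np.array([q[0],-q[1]])/-q[2]
    x=x*(1+c['k1']*(x@x));K=np.array(c['mtx']);return K[0,0]*x[0]+K[0,2],K[1,1]*x[1]+K[1,2]
E
python3 - <<'E'
from h import *
s=env.get_state();print(s)
for n in('top','side'):
    c=snap(n,n+'0.png');print(n,np.round(c['cam_to_world'],3).tolist(),c['mtx'],c['k1'])
E
```

```text
{'clock': 0.0, 'joint_pos': array([-1.24961280e+00,  3.14012760e-01,  4.49834887e-02,  1.30358776e+00,
        1.08176888e-05,  1.43119757e+00]), 'qvel': array([-0.00028799,  0.00138914,  0.00050824, -0.00023383, -0.00027713,
       -0.00016349]), 'tau': array([-5.33595448e-04, -4.80618703e+01,  2.98535621e+01,  1.91152131e-02,
       -1.89889493e-04, -1.72241153e-05]), 'tcp_pos': array([ 0.25548644, -0.51448556,  0.19270374]), 'orientation': array([-9.07094282e-04,  9.73576747e-01,  2.28358247e-01, -7.71530900e-05]), 'wrist_force': array([-0.48483022, -0.21713789,  0.28355287]), 'ft_torque': array([0.04435928, 0.03486839, 0.05857198]), 'grip_force': 0.0, 'finger_gap': 0.08534089467503111}
top [[-0.023, 0.98, -0.196, 0.343], [-1.0, -0.024, -0.002, -0.017], [-0.007, 0.196, 0.981, 1.094], [0.0, 0.0, 0.0, 1.0]] [[381.53559929   0.         322.80762236]
 [  0.         381.53559929 200.40740646]
 [  0.           0.           1.        ]] -0.02002233287239257
side [[0.917, 0.236, -0.323, 0.161], [-0.399, 0.495, -0.772, -0.969], [-0.023, 0.837, 0.547, 0.761], [0.0, 0.0, 0.0, 1.0]] [[485.45767687   0.         317.71063631]
 [  0.         485.45767687 199.35704083]
 [  0.           0.           1.        ]] 0.00011806627618852294
```

View pics/top0.png

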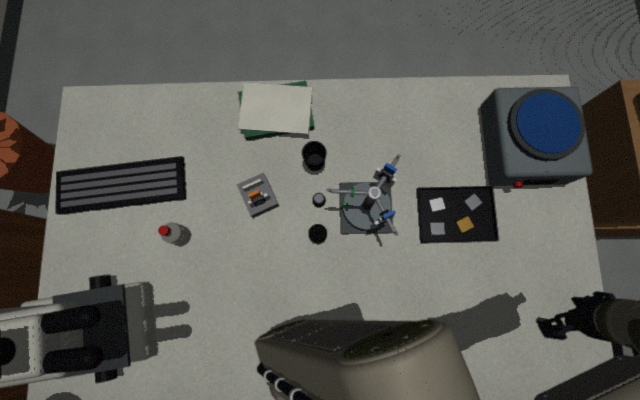

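View pics/side0.png

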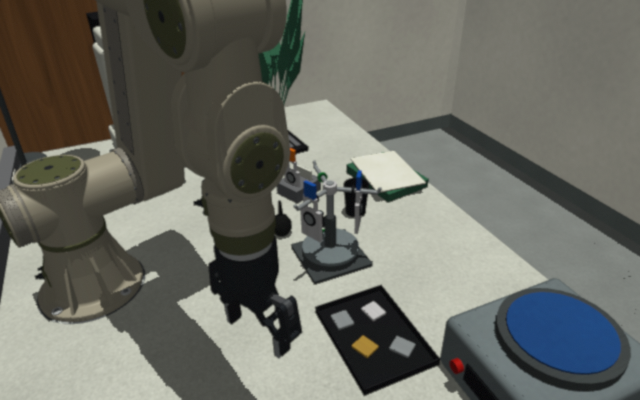

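The top view shows the tree around (368,205) with its bare branch pointing image-left, so roughly +y. The stand is at (257,195), the ethanol at (170,233), the pen cup at (314,155), the blower or loupe at (319,200) and (318,233), and the tray at (457,215). I'll zoom in to measure.

Run:
```python
from h import *
i=cv2.imread('pics/top0.png')[140:255,230:410];cv2.imwrite('pics/top0c.png',cv2.resize(i,(792,506),interpolation=cv2.INTER_CUBIC))
```

```text
(no output)
```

View pics/top0c.png

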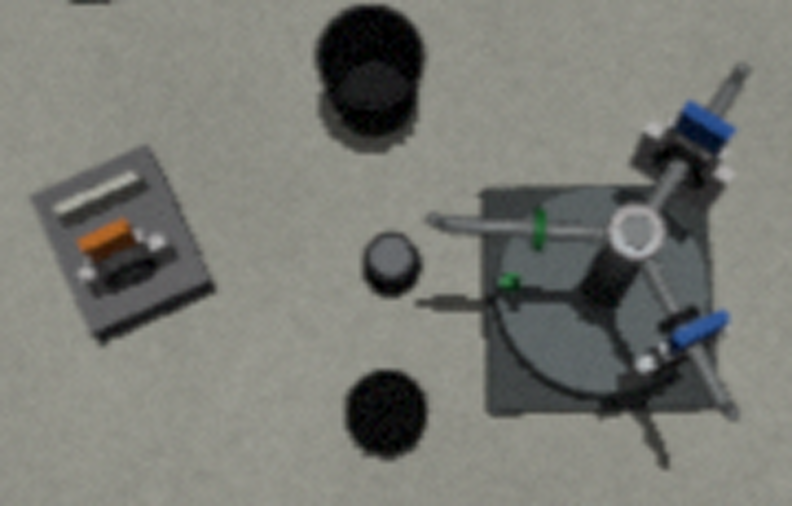

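The crop shows the hub at (637,230), the lip of the bare branch at (433,220), the green dot at (509,281) and foot corners at (484,188), (487,415), (714,413) and (712,187). The stand corners are (32,197), (148,146), (215,288) and (100,328), and the orange tab is at (106,238).

Run:
```python
from h import *
c=snap('top');f=lambda x,y,z:at(c,230+(x+.5)/4.4-.5,140+(y+.5)/4.4-.5,z)[:2]
m=lambda L,z:np.array([f(*p,z) for p in L])
F=m([(484,188),(487,415),(714,413),(712,187)],.012);print('foot',F.mean(0),F.round(3).tolist())
print('dot',f(509,281,.038),'hub',f(637,230,.198),'lip',f(433,220,.198),'lip low',f(433,220,.19))
S=m([(32,197),(148,146),(215,288),(100,328)],.04);print('stand',S.mean(0),S.round(3).tolist())
print('blank ends',f(57,212,.07),f(145,178,.07),'tab top',f(78,240,.15),f(128,220,.15))
for n,x,y,z in [('loupe',391,258,.036),('blower',387,413,.03),('cup',370,55,.09)]:print(n,f(x,y,z))
hs=cv2.cvtColor(c['pixels'],cv2.COLOR_RGB2HSV)
M=((hs[...,0]<18)&(hs[...,1]>150)&(hs[...,2]>70));M[:,:200]=0;M[:,300:]=0
ys,xs=np.where(M);print('orange',len(xs),xs.mean(),ys.mean(),at(c,xs.mean(),ys.mean(),.145))
```

```text
foot [ 0.53547042 -0.13846949] [[0.612, -0.065], [0.461, -0.063], [0.459, -0.209], [0.609, -0.217]]
dot [ 0.54410661 -0.07835165] hub [ 0.54035156 -0.13999235] lip [ 0.54866943 -0.02872326] lip low [ 0.55050235 -0.02882433]
stand [0.57714628 0.16862091] [[0.607, 0.228], [0.639, 0.153], [0.544, 0.11], [0.52, 0.183]]
blank ends [0.58894192 0.20538211] [0.60956116 0.15023204] tab top [0.55287453 0.17552598] [0.56399198 0.14676305]
loupe [ 0.56138221 -0.00311615]
blower [0.462158   0.00159079]
cup [0.68026902 0.00661254]
orange 41 253.2439024390244 193.29268292682926 [0.55587642 0.1614903  0.145     ]
```

{"api": "jog_arm", "payload": {"rows": [[0,0,1,0,0,0],[0,0,2.2,0,0,0],[1,1.2,2.7,0,0,0],[2,2.4,2.7,0,0,0],[3,3.6,2.7,0,0,0],[4,4.8,2.7,0,0,0],[5,6,2.7,0,0,0],[6,7.2,2.7,0,0,0],[7,8.4,2.7,0,0,0],[8,9.6,2.7,0,0,0],[8.4,10.8,2.7,0,0,0],[8.4,11.5,2.7,0,0,0]], "jaw": 1}}

```text
clock: 1.15
tcp_pos: [0.5128, -0.19, 0.3007]
orientation: [-0.0, 0.974, 0.228, -0.0]
wrist_force: [0.6, -0.6, -0.2]
finger_gap: -0.0003
grip_force: 0.0
```

{"api": "jog_arm", "payload": {"rows": [[0,0,0,0,0,0],[0,0,0,0,0,0],[0,0,0,0,0,0]]}}

```text
clock: 1.4
tcp_pos: [0.5116, -0.1915, 0.3008]
orientation: [-0.0, 0.973, 0.229, -0.0]
wrist_force: [-0.1, 0.2, 0.2]
finger_gap: -0.0004
grip_force: 0.0
```

{"api": "jog_arm", "payload": {"rows": [[0.5,0.9,0,0,0,0],[1,1.8,0,0,0,0],[1.5,2.6,0,0,0,0],[2,3.4,0,0,0,0],[2,3.4,0,0,0,0],[2,3.4,0,0,0,0],[2,3.4,-0.8,0,0,0],[2,3.4,-1.6,0,0,0],[2,3.4,-2.4,0,0,0],[2,3.4,-3.3,0,0,0],[2,3.4,-3.3,0,0,0],[2,3.4,-3.3,0,0,0]]}}

```text
clock: 2.4
tcp_pos: [0.5891, -0.0575, 0.1678]
orientation: [-0.001, 0.974, 0.227, -0.002]
wrist_force: [-0.5, -0.3, 0.4]
finger_gap: -0.0001
grip_force: 0.0
```

Run:
```python
from h import *
a=snap('top')['pixels'][130:250,280:420];c=snap('wrist')
i=cv2.resize(a,(560,480));cv2.imwrite('pics/t1.png',i[:,:,::-1])
print(env.get_state()['tcp_pos'])
```

```text
[ 0.59275721 -0.05745871  0.17178591]
```

View pics/t1.png

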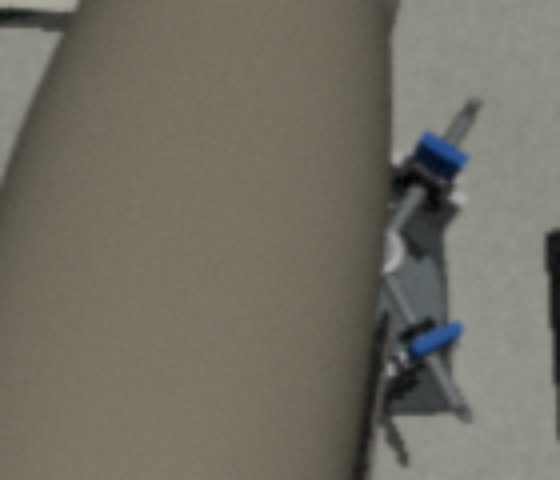

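{"api": "jog_arm", "payload": {"rows": [[0,0,-0.35,0,0,0],[-0.15,0,-0.35,0,0,0],[-0.3,0,-0.35,0,0,0],[-0.42,0,-0.35,0,0,0],[-0.53,0,-0.35,0,0,0],[-0.63,0.02,-0.35,0,0,0],[-0.73,0.05,-0.35,0,0,0],[-0.83,0.08,-0.35,0,0,0],[-0.92,0.1,-0.35,0,0,0],[-1.03,0.12,-0.35,0,0,0],[-1.13,0.13,-0.35,0,0,0],[-1.23,0.14,-0.35,0,0,0]]}}

```text
clock: 3.5
tcp_pos: [0.5428, -0.0502, 0.1554]
orientation: [0.0, 0.974, 0.228, 0.001]
wrist_force: [3.7, -2.4, 0.4]
finger_gap: 0.0002
grip_force: 1.8
```

{"api": "jog_arm", "payload": {"rows": [[-0.15,0,0,0,0,0],[-0.3,0,0,0,0,0],[-0.45,-0.02,0,0,0,0],[-0.6,-0.05,0,0,0,0],[-0.75,-0.09,0,0,0,0],[-0.89,-0.14,0,0,0,0],[-1.03,-0.2,0,0,0,0],[-1.17,-0.27,0,0,0,0],[-1.3,-0.35,0,0,0,0],[-1.43,-0.43,0,0,0,0],[-1.55,-0.53,0,0,0,0],[-1.66,-0.63,0,0,0,0]]}}

```text
clock: 4.5
tcp_pos: [0.4755, -0.0754, 0.1553]
orientation: [-0.0, 0.974, 0.228, 0.0]
wrist_force: [4.0, 1.3, 2.2]
finger_gap: 0.0003
grip_force: 1.8
```

{"api": "jog_arm", "payload": {"rows": [[-0.1,-0.11,0,0,0,0],[-0.2,-0.23,0,0,0,0],[-0.29,-0.35,0,0,0,0],[-0.37,-0.48,0,0,0,0],[-0.44,-0.62,0,0,0,0],[-0.5,-0.76,0,0,0,0],[-0.55,-0.9,0,0,0,0],[-0.58,-0.98,0,0,0,0],[-0.58,-0.98,0,0,0,0],[-0.58,-0.6,0,0,0,0],[-0.58,0.2,0,0,0,0],[-0.58,1.2,0,0,0,0]]}}

```text
clock: 5.5
tcp_pos: [0.4521, -0.0286, 0.1545]
orientation: [0.001, 0.974, 0.226, -0.001]
wrist_force: [0.8, 0.4, 0.2]
finger_gap: 0.0001
grip_force: 0.0
```

Run:
```python
from h import *
a=snap('top')['pixels'][150:260,310:420];b=snap('side')['pixels'][130:300,250:420]
i=np.hstack([cv2.resize(a,(400,400)),cv2.resize(b,(400,400))]);cv2.imwrite('pics/t2.png',i[:,:,::-1])
print(env.get_state()['tcp_pos'])
```

```text
[ 0.45083614 -0.02362097  0.15447351]
```

View pics/t2.png

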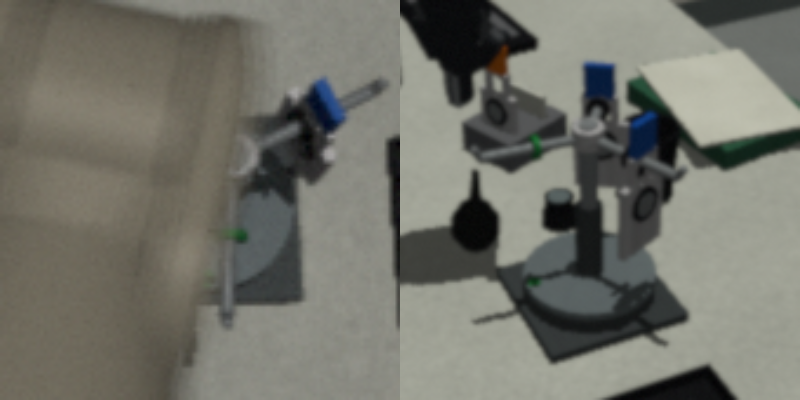

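The bare branch now points toward the robot's edge. In the side half, the lip is at (478,153), the dot at (533,282) and the hub at (590,128). In the top half, the lip is at (227,318).

Run:
```python
from h import *
t=snap('top');s=snap('side')
cv2.imwrite('pics/side3.png',s['pixels'][:,:,::-1])
k=170/400;S=lambda x,y:(250+(x-400+.5)*k-.5,130+(y+.5)*k-.5);q=110/400;Tp=lambda x,y:(310+(x+.5)*q-.5,150+(y+.5)*q-.5)
print('dot',at(s,*S(533,282),.038))
F=np.mean([at(s,*S(*p),.012) for p in [(497,270),(553,356),(687,315),(625,238)]],axis=0);print('foot',F)
def tri(r1,r2):
    (o,d),(p,e)=r1,r2;x=np.linalg.lstsq(np.c_[d,-e],p-o,rcond=None)[0];return (o+x[0]*d+p+x[1]*e)/2,np.linalg.norm(o+x[0]*d-p-x[1]*e)
print('liptop',tri(ray(t,*Tp(227,321)),ray(s,*S(477,152))))
print('hubtop',tri(ray(t,*Tp(245,152)),ray(s,*S(588,127))))
for a in (s,t):
    hs=cv2.cvtColor(a['pixels'],cv2.COLOR_RGB2HSV);M=((hs[...,0]>40)&(hs[...,0]<80)&(hs[...,1]>120)).astype(np.uint8)
    n,_,st,ce=cv2.connectedComponentsWithStats(M)
    for i in range(1,n):
        if st[i,4]>2 and 250<ce[i,0]<420 and 130<ce[i,1]<300:print(st[i],ce[i],at(a,*ce[i],.038),at(a,*ce[i],.185))
```

```text
dot [ 0.47716061 -0.13482704  0.038     ]
foot [ 0.53517434 -0.14534668  0.012     ]
liptop (array([ 0.43010074, -0.12877495,  0.20163806]), np.float64(0.001099535632094795))
hubtop (array([ 0.53699209, -0.14418412,  0.2093736 ]), np.float64(0.0036396183005090134))
[348 164  14  13  95] [353.26315789 170.4       ] [0.74643713 0.15036353 0.038     ] [ 0.62753196 -0.07715544  0.185     ]
[305 187   5  10  27] [307.25925926 191.03703704] [0.57813847 0.10289097 0.038     ] [ 0.49344214 -0.1149786   0.185     ]
[380 186  44  14 199] [398.25628141 192.77889447] [ 0.80165019 -0.01401669  0.038     ] [ 0.67152227 -0.20812329  0.185     ]
[305 248   4   3  10] [306.5 249.2] [ 0.47823398 -0.13384406  0.038     ] [ 0.4138445  -0.30359423  0.185     ]
[245 131  14   8  51] [251.23529412 134.70588235] [0.75583144 0.18994047 0.038     ] [0.69841256 0.16107203 0.185     ]
[260 132  16   5  32] [267.0625  133.90625] [0.75706825 0.14349777 0.038     ] [0.69947717 0.12109548 0.185     ]
[369 213   9   3  21] [372.47619048 213.9047619 ] [ 0.51254277 -0.15342133  0.038     ] [ 0.48899661 -0.13448402  0.185     ]
[364 224   4   5  13] [365.53846154 225.84615385] [ 0.47937571 -0.13249692  0.038     ] [ 0.46044734 -0.11647288  0.185     ]
```

{"api": "jog_arm", "payload": {"rows": [[0,-0.8,0,0,0,0],[0,-1.6,0,0,0,0],[0,-2,0,0,0,0],[-0.02,-2.12,0,0,0,0],[-0.04,-2.2,0,0,0,0],[-0.05,-2.3,0,0,0,0],[-0.06,-2.38,0,0,0,0],[-0.07,-2.43,0,0,0,0],[-0.07,-2.43,0,0,0,0],[-0.07,-1.9,0,0,0,0],[-0.07,-1.5,0.8,0,0,0],[-0.07,-1.5,1.8,0,0,0]]}}

```text
clock: 6.7
tcp_pos: [0.4462, -0.0844, 0.2246]
orientation: [-0.002, 0.973, 0.229, -0.004]
wrist_force: [1.3, -0.9, 0.6]
finger_gap: -0.0
grip_force: 0.0
```

{"api": "jog_arm", "payload": {"rows": [[0,-0.7,0,0,0,0],[0.1,-1.42,0,0,0,0],[0.1,-1.42,0,0,0,0],[0.1,-1.42,0,0,0,0],[0.1,-1.42,-0.2,0,0,0],[0.1,-1.42,-0.35,0,0,0],[0.1,-1.42,-0.4,0,0,0],[0.1,-1.42,-0.4,0,0,0]]}}

```text
clock: 7.37
tcp_pos: [0.4531, -0.143, 0.2099]
orientation: [-0.001, 0.973, 0.229, -0.001]
wrist_force: [-0.5, -0.3, -1.2]
finger_gap: 0.0001
grip_force: 0.0
```

{"api": "jog_arm", "payload": {"rows": [[0,0,-0.1,0,0,0],[0,0,-0.15,0,0,0],[0,0,-0.18,0,0,0],[0,0,-0.21,0,0,0],[0,0,-0.24,0,0,0],[0,0,-0.27,0,0,0],[0,0,-0.27,0,0,0]]}}

```text
clock: 7.95
tcp_pos: [0.454, -0.1441, 0.2002]
orientation: [-0.0, 0.974, 0.228, -0.0]
wrist_force: [-0.6, 0.1, -0.9]
finger_gap: -0.0001
grip_force: 0.0
```

{"api": "jog_arm", "payload": {"rows": [[0,0,-0.03,0,0,0],[0,0,-0.06,0,0,0],[0,0,-0.09,0,0,0],[0,0,-0.12,0,0,0],[0,0,-0.12,0,0,0]]}}

```text
clock: 8.37
tcp_pos: [0.4539, -0.144, 0.1952]
orientation: [-0.0, 0.974, 0.228, -0.0]
wrist_force: [0.4, 0.9, 0.5]
finger_gap: 0.0
grip_force: 0.0
```

{"api": "jog_arm", "payload": {"rows": [[0,0,-0.02,0,0,0],[0,0,-0.04,0,0,0],[0,0,-0.06,0,0,0],[0,0,-0.06,0,0,0]]}}

```text
clock: 8.7
tcp_pos: [0.454, -0.144, 0.193]
orientation: [-0.0, 0.974, 0.228, -0.0]
wrist_force: [-0.9, -0.1, -1.2]
finger_gap: -0.0
grip_force: 0.0
```

{"api": "jog_arm", "payload": {"rows": [[0,0,-0.02,0,0,0],[0,0,-0.04,0,0,0],[0,0,-0.06,0,0,0],[0,0,-0.06,0,0,0]]}}

```text
clock: 9.03
tcp_pos: [0.454, -0.144, 0.1906]
orientation: [-0.0, 0.974, 0.228, -0.0]
wrist_force: [0.0, 0.4, 0.5]
finger_gap: 0.0003
grip_force: 0.0
```

{"api": "jog_arm", "payload": {"rows": [[0,0,-0.02,0,0,0],[0,0,-0.04,0,0,0],[0,0,-0.06,0,0,0],[0,0,-0.06,0,0,0]]}}

```text
clock: 9.37
tcp_pos: [0.454, -0.144, 0.1881]
orientation: [-0.0, 0.974, 0.228, -0.0]
wrist_force: [-0.5, 0.3, 0.6]
finger_gap: 0.0001
grip_force: 0.0
```

{"api": "jog_arm", "payload": {"rows": [[0,0,-0.02,0,0,0],[0,0,-0.04,0,0,0],[0,0,-0.06,0,0,0],[0,0,-0.06,0,0,0]]}}

```text
clock: 9.7
tcp_pos: [0.454, -0.144, 0.1858]
orientation: [-0.0, 0.974, 0.228, -0.0]
wrist_force: [0.1, -0.9, 0.9]
finger_gap: -0.0004
grip_force: 0.0
```

{"api": "jog_arm", "payload": {"rows": [[0,0,-0.02,0,0,0],[0,0,-0.04,0,0,0],[0,0,-0.06,0,0,0],[0,0,-0.06,0,0,0]]}}

```text
clock: 10.03
tcp_pos: [0.454, -0.144, 0.1833]
orientation: [-0.0, 0.974, 0.228, -0.0]
wrist_force: [0.6, 0.6, -0.6]
finger_gap: 0.0001
grip_force: 0.0
```

Run:
```python
from h import *
a=snap('top')['pixels'][150:260,310:420];s=snap('side');b=s['pixels'][130:300,250:420]
i=np.hstack([cv2.resize(a,(400,400)),cv2.resize(b,(400,400))]);cv2.imwrite('pics/t4.png',i[:,:,::-1])
```

```text
(no output)
```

View pics/t4.png

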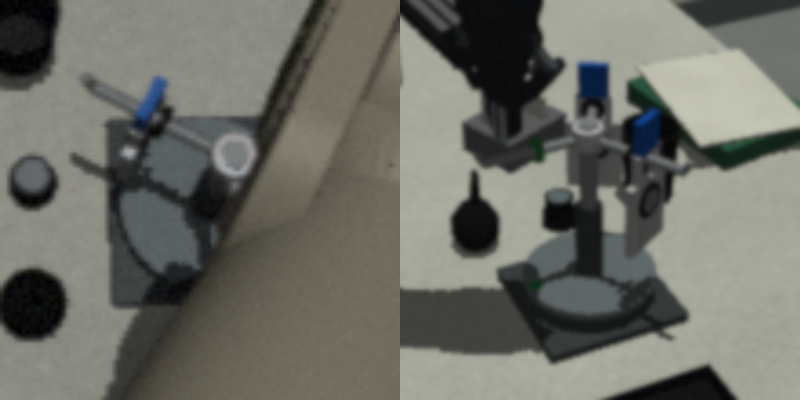

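The fingers are above the rod, just outside the green collar at (537,147) in the side half. There is no contact yet, so I'll keep lowering.

{"api": "jog_arm", "payload": {"rows": [[0,0,-0.02,0,0,0],[0,0,-0.04,0,0,0],[0,0,-0.06,0,0,0],[0,0,-0.06,0,0,0]]}}

```text
clock: 10.47
tcp_pos: [0.454, -0.144, 0.1809]
orientation: [-0.0, 0.974, 0.228, -0.0]
wrist_force: [-0.4, -0.1, -0.0]
finger_gap: -0.0001
grip_force: 0.0
```

{"api": "jog_arm", "payload": {"rows": [[0,0,-0.02,0,0,0],[0,0,-0.04,0,0,0],[0,0,-0.06,0,0,0],[0,0,-0.06,0,0,0]]}}

```text
clock: 10.8
tcp_pos: [0.454, -0.144, 0.1785]
orientation: [-0.0, 0.974, 0.228, -0.0]
wrist_force: [0.9, 0.2, 1.3]
finger_gap: -0.0002
grip_force: 0.0
```

{"api": "jog_arm", "payload": {"rows": [[0,0,-0.02,0,0,0],[0,0,-0.04,0,0,0],[0,0,-0.06,0,0,0],[0,0,-0.06,0,0,0]]}}

```text
clock: 11.13
tcp_pos: [0.454, -0.144, 0.1761]
orientation: [-0.0, 0.974, 0.228, -0.0]
wrist_force: [0.3, 0.6, 0.5]
finger_gap: 0.0004
grip_force: 0.0
```

Run:
```python
from h import *
s=snap('side');w=snap('wrist')
p=env.get_state()['tcp_pos'];print(p,proj(s,p),proj(w,p))
b=s['pixels'][140:260,255:405]
i=np.hstack([cv2.resize(b,(480,384),interpolation=cv2.INTER_CUBIC),cv2.resize(w['pixels'][:,70:570],(320,384*2//3))[:0].reshape(0,320,3) if 0 else cv2.resize(w['pixels'][50:350,120:520],(320,240)) if 0 else cv2.copyMakeBorder(cv2.resize(w['pixels'],(320,200)),0,184,0,0,cv2.BORDER_CONSTANT)])
cv2.imwrite('pics/t5.png',i[:,:,::-1])
for a,n in((s,'s'),):
    hs=cv2.cvtColor(a['pixels'],cv2.COLOR_RGB2HSV);M=((hs[...,0]>40)&(hs[...,0]<80)&(hs[...,1]>120)).astype(np.uint8)
    k,_,st,ce=cv2.connectedComponentsWithStats(M)
    for j in range(1,k):
        if st[j,4]>2 and 280<ce[j,0]<330 and 170<ce[j,1]<280:print(st[j],ce[j],at(a,*ce[j],.038),at(a,*ce[j],.18))
```

```text
[ 0.45401926 -0.14405751  0.17627419] (np.float64(295.71852008827943), np.float64(205.09579354123946)) (np.float64(310.1360818070889), np.float64(234.04647936835522))
[305 189   6   9  26] [308.         192.46153846] [0.57715553 0.09512015 0.038     ] [ 0.49553302 -0.1138131   0.18      ]
[306 250   4   3  10] [307.3 250.8] [ 0.47767601 -0.14011867  0.038     ] [ 0.41558621 -0.30286301  0.18      ]
```

View pics/t5.png

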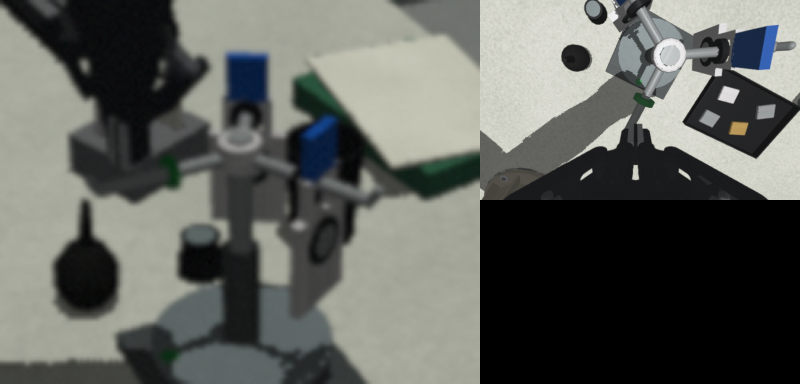

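Run:
```python
from h import *
s=snap('side');w=snap('wrist');p=env.get_state()['tcp_pos']
for dz in(0,.01,.02,.03,.04):print(dz,np.round(proj(s,p+[0,0,dz]),1),np.round(proj(w,p+[0,0,dz]),1))
print(w['mtx'][0][0],np.round(w['cam_to_world'],3).tolist())
hs=cv2.cvtColor(w['pixels'],cv2.COLOR_RGB2HSV);M=((hs[...,0]>40)&(hs[...,0]<80)&(hs[...,1]>120)).astype(np.uint8)
k,_,st,ce=cv2.connectedComponentsWithStats(M)
for j in range(1,k):
    if st[j,4]>20: print(st[j],ce[j],cv2.minAreaRect(np.argwhere(_==j)[:,::-1].astype(np.float32)))
g=w['pixels'].mean(2).astype(int)
for r in range(186,280,6):print(r,g[r,284:344:3])
for r in(.178,.19,.202):print(r,[np.round(proj(w,[.536-d,-.1425,r]),0) for d in(.055,.07,.08,.104)],[np.round(proj(w,[.536-.104,-.1425,r]),0)])
```

```text
0 [295.8 205.1] [310.1 234. ]
0.01 [295.5 201.2] [310.1 240.3]
0.02 [295.3 197.3] [310.1 247.3]
0.03 [295.1 193.4] [310.  255.1]
0.04 [294.9 189.4] [310.  263.8]
302.0074795482669 [[0.445, 0.855, 0.267, 0.522], [-0.896, 0.425, 0.132, -0.111], [-0.0, -0.298, 0.955, 0.358], [0.0, 0.0, 0.0, 1.0]]
[312 158  10  12  91] [316.21978022 163.98901099] ((316.5, 163.5), (11.0, 9.0), 90.0)
[308 186  40  29 527] [326.37950664 201.39658444] ((326.8147888183594, 200.97314453125), (40.21831130981445, 17.130020141601562), 28.810794830322266)
186 [ 94  97  96  97  97  96  97  97  97  52  43  50  78  93  67  79 154 175
 162 146]
192 [ 97  96  95  96  97  98  97  97  50  45  45  43  41  62  72  77  89 136
 146 117]
198 [98 95 98 98 96 95 96 95 49 46 45 47 47 47 43 43 62 70 68 54]
204 [101  96  96 100 101  94  98  98 100  99  66  47  47  48  47  49  47  47
  44  42]
210 [96 98 99 97 95 95 95 97 99 94 67 73 76 67 48 47 46 47 46 45]
216 [ 96  94  96  97  95  96  99 100  97  67  73  76  74  73  71 150 208 209
 199 184]
222 [ 98  98  95  94  98  99  99  95  67  73  76  73  72  70 177 211 214 220
 214 209]
22
[... 397 characters left out ...]
2  72  80 211 210 208 210
 210 219]
258 [215  94  27  28  39  72  72  72  34  22  45  73  72  72  36  31  33 125
 210 215]
264 [ 29  27  29  26  55  72  72  71  35  25  45  72  72  73  41  27  28  26
  45 210]
270 [ 27  28  26  27  65  72  71  73  31  23  37  72  72  72  57  26  27  26
  26 184]
276 [26 27 29 24 70 72 72 71 30 22 38 72 72 72 68 26 26 27 28 79]
0.178 [array([327., 198.]), array([316., 218.]), array([309., 232.]), array([293., 262.])] [array([293., 262.])]
0.19 [array([328., 204.]), array([317., 225.]), array([309., 239.]), array([292., 271.])] [array([292., 271.])]
0.202 [array([329., 210.]), array([317., 233.]), array([309., 248.]), array([291., 281.])] [array([291., 281.])]
```

{"api": "jog_arm", "payload": {"rows": [[0,0,-0.02,0,0,0],[0,0,-0.04,0,0,0],[0,0,-0.06,0,0,0],[0,0,-0.08,0,0,0],[0,0,-0.08,0,0,0]]}}

```text
clock: 11.75
tcp_pos: [0.454, -0.144, 0.1729]
orientation: [-0.0, 0.974, 0.228, -0.0]
wrist_force: [-0.6, 0.3, -0.9]
finger_gap: 0.0002
grip_force: 0.0
```

Run:
```python
from h import *
s=snap('side')['pixels'];w=snap('wrist')['pixels']
i=np.hstack([cv2.resize(s[165:225,265:325],(400,400),interpolation=cv2.INTER_CUBIC),cv2.resize(w[180:300,250:370],(400,400),interpolation=cv2.INTER_CUBIC)])
i=np.clip(255*(i/255.)**.55,0,255).astype(np.uint8)
cv2.imwrite('pics/t6.png',i[:,:,::-1])
```

View pics/t6.png

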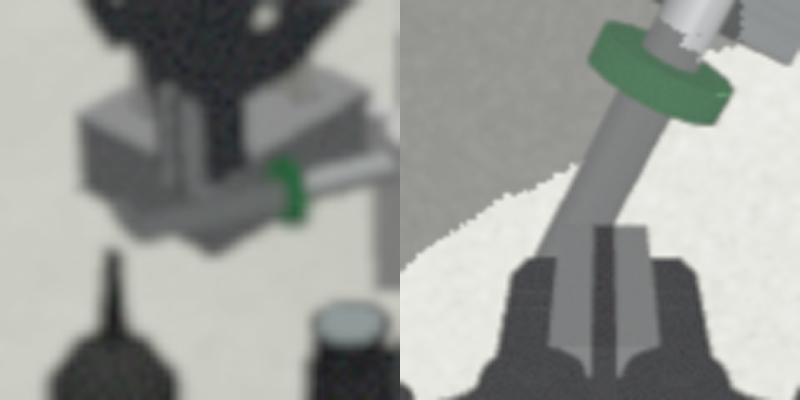

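{"api": "jog_arm", "payload": {"rows": [[0,0,-0.02,0,0,0],[0,0,-0.04,0,0,0],[0,0,-0.06,0,0,0],[0,0,-0.08,0,0,0],[0,0,-0.08,0,0,0]]}}

```text
clock: 12.27
tcp_pos: [0.454, -0.144, 0.1697]
orientation: [-0.0, 0.974, 0.228, -0.0]
wrist_force: [0.2, 0.2, -0.3]
finger_gap: -0.0002
grip_force: 0.0
```

Run:
```python
from h import *
s=snap('side');w=snap('wrist');st=env.get_state();p=st['tcp_pos'];print(st['wrist_force'],st['tau'])
tx=np.array([.895,.445,0])
for dz in(0,.01,.02,.03):print(dz,proj(w,p+.011*tx+[0,0,dz]))
g=w['pixels'].mean(2).astype(int)
print(g[236:262,306:316:3].tolist())
```

```text
[ 0.83972857 -0.21732307  0.0789624 ] [-4.18705285e-04 -3.69962382e+01  2.92183810e+01 -4.75042441e-03
 -1.57137206e-04  6.07232323e-05]
0 (np.float64(310.147891181833), np.float64(217.99193473427476))
0.01 (np.float64(310.1122039767184), np.float64(223.57075666319565))
0.02 (np.float64(310.0725689917944), np.float64(229.76555322986815))
0.03 (np.float64(310.02829069452974), np.float64(236.68463459173225))
[[72, 75, 74, 73], [74, 76, 74, 72], [74, 75, 74, 73], [75, 75, 73, 72], [75, 75, 73, 72], [76, 73, 72, 72], [75, 75, 72, 71], [76, 74, 73, 70], [75, 74, 72, 71], [74, 72, 72, 79], [75, 71, 71, 90], [71, 52, 51, 78], [70, 30, 30, 69], [71, 26, 23, 68], [71, 26, 23, 66], [70, 25, 23, 68], [70, 28, 22, 68], [71, 26, 24, 68], [71, 27, 23, 67], [70, 25, 24, 66], [70, 24, 24, 66], [70, 25, 22, 65], [70, 24, 23, 65], [71, 25, 23, 66], [69, 24, 24, 65], [70, 26, 23, 64]]
```

{"api": "jog_arm", "payload": {"rows": [[0,0,-0.02,0,0,0],[0,0,-0.04,0,0,0],[0,0,-0.06,0,0,0],[0,0,-0.08,0,0,0],[0,0,-0.1,0,0,0],[0,0,-0.1,0,0,0]]}}

```text
clock: 12.87
tcp_pos: [0.454, -0.144, 0.1657]
orientation: [-0.0, 0.974, 0.228, -0.0]
wrist_force: [-0.4, -0.7, -0.5]
finger_gap: 0.0002
grip_force: 0.0
```

{"api": "jog_arm", "payload": {"rows": [[0,0,-0.02,0,0,0],[0,0,-0.04,0,0,0],[0,0,-0.06,0,0,0],[0,0,-0.08,0,0,0],[0,0,-0.1,0,0,0],[0,0,-0.1,0,0,0]]}}

```text
clock: 13.37
tcp_pos: [0.4542, -0.1442, 0.1629]
orientation: [0.0, 0.974, 0.228, 0.0]
wrist_force: [-2.1, 0.4, 6.5]
finger_gap: 0.0001
grip_force: 3.2
```

{"api": "jog_arm", "payload": {"rows": [[0,0,0.6,0,0,0],[0,0,1.5,0,0,0],[0,0.6,2.2,0,0,0],[-0.3,1.5,2.2,0,0,0],[-0.6,2.4,2.2,0,0,0],[-0.85,3.3,2.2,0,0,0],[-0.85,4.2,2.2,0,0,0],[-0.85,5.1,2.2,0,0,0],[-0.85,6,2.2,0,0,0],[-0.85,6.8,1.6,0,0,0],[-0.85,6.8,0.8,0,0,0],[-0.85,6.8,0,0,0,0]]}}

```text
clock: 14.37
tcp_pos: [0.4207, 0.1301, 0.1617]
orientation: [0.0, 0.973, 0.231, 0.002]
wrist_force: [0.5, -0.5, -1.0]
finger_gap: 0.0002
grip_force: 0.0
```

{"api": "jog_arm", "payload": {"rows": [[0,0,0,0,0,0],[0,0,0,0,0,0]]}}

```text
clock: 14.53
tcp_pos: [0.4184, 0.1279, 0.1611]
orientation: [-0.0, 0.974, 0.229, -0.002]
wrist_force: [-0.2, -0.0, 0.8]
finger_gap: -0.0002
grip_force: 0.0
```

Run:
```python
from h import *
s=snap('side');t=snap('top')
for n,a in(('s',s),('t',t)):
    hs=cv2.cvtColor(a['pixels'],cv2.COLOR_RGB2HSV);M=((hs[...,0]>40)&(hs[...,0]<80)&(hs[...,1]>100)).astype(np.uint8)
    k,_,st,ce=cv2.connectedComponentsWithStats(M)
    for j in range(1,k):
        if st[j,4]>2 and (280<ce[j,0]<330 and 170<ce[j,1]<280 if n=='s' else 340<ce[j,0]<400 and 190<ce[j,1]<240):print(n,st[j],ce[j],at(a,*ce[j],.038)[:2],at(a,*ce[j],.185)[:2])
b=s['pixels'][150:280,250:420];a=t['pixels'][150:260,310:420]
i=np.hstack([cv2.resize(a,(380,380),interpolation=cv2.INTER_CUBIC),cv2.resize(b,(420,321),interpolation=cv2.INTER_CUBIC)[:380] if 0 else cv2.copyMakeBorder(cv2.resize(b,(420,321),interpolation=cv2.INTER_CUBIC),0,59,0,0,cv2.BORDER_CONSTANT)])
cv2.imwrite('pics/t7.png',i[:,:,::-1])
```

```text
s [305 188   6  10  37] [308.27027027 191.72972973] [0.57930083 0.09831821] [ 0.49436823 -0.11862189]
s [305 250   6   3  15] [307.4        250.93333333] [ 0.47770057 -0.14067224] [ 0.41341951 -0.30903449]
t [371 213   9   3  25] [375.16 214.  ] [ 0.51209092 -0.16092123] [ 0.48860766 -0.14093972]
t [366 224   4   5  16] [367.5 226. ] [ 0.47881333 -0.13793494] [ 0.45996327 -0.12115378]
```

View pics/t7.png

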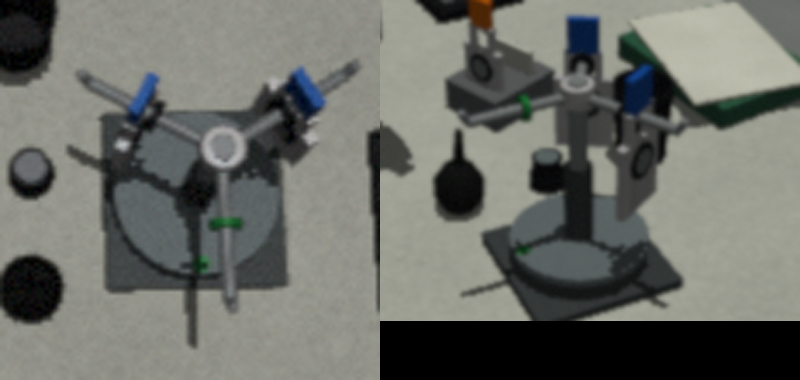

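The branch points straight down in the top half: hub at (222,147), collar (226,223), lip (231,303). In the side half the lip is at (463,119) and the hub at (577,90). I'll triangulate these.

```bash
cat >> h.py <<'E'
def tri(r1,r2):
    (o,d),(p,e)=r1,r2;x=np.linalg.lstsq(np.c_[d,-e],p-o,rcond=None)[0];return ((o+x[0]*d+p+x[1]*e)/2).round(4),round(np.linalg.norm(o+x[0]*d-p-x[1]*e),4)
E
python3 - <<'E'
from h import *
s=snap('side');t=snap('top')
T=lambda x,y:ray(t,310+(x+.5)*110/380-.5,150+(y+.5)*110/380-.5)
S=lambda x,y:ray(s,250+(x-380+.5)*170/420-.5,150+(y+.5)*130/321-.5)
print('lip',tri(T(231,303),S(463,119)),'hub',tri(T(222,147),S(577,90)),'collar',tri(ray(t,375.16,214),ray(s,308.27,191.73)))
F=np.mean([at(t,310+(x+.5)*110/380-.5,150+(y+.5)*110/380-.5,.012) for x,y in[(103,112),(106,290),(287,286),(281,110)]],axis=0);print(F)
F=np.mean([at(s,250+(x-380+.5)*170/420-.5,150+(y+.5)*130/321-.5,.012) for x,y in[(482,237),(548,319),(683,279),(612,205)]],axis=0);print(F)
E
```

```text
lip (array([ 0.4298, -0.1392,  0.1991]), np.float64(0.0022)) hub (array([ 0.5383, -0.1383,  0.1992]), np.float64(0.0021)) collar (array([ 0.4864, -0.1391,  0.1988]), np.float64(0.0))
[ 0.53712733 -0.1387366   0.012     ]
[ 0.53584096 -0.14635732  0.012     ]
```

{"api": "jog_arm", "payload": {"rows": [[0,0,-0.8,0,0,0],[0,0,-1.6,0,0,0],[0,0,-2.4,0,0,0],[0,0,-2.7,0,0,0],[0,0,-2.7,0,0,0]]}}

```text
clock: 15.15
tcp_pos: [0.4189, 0.1273, 0.0525]
orientation: [-0.0, 0.974, 0.228, -0.002]
wrist_force: [-0.2, -0.9, 0.3]
finger_gap: -0.0002
grip_force: 0.0
```

{"api": "jog_arm", "payload": {"rows": [[0,0,-0.15,0,0,0],[0,0,-0.3,0,0,0],[0,0,-0.45,0,0,0],[0,0,-0.6,0,0,0],[0,0,-0.75,0,0,0],[0,0,-0.85,0,0,0],[0,0,-0.95,0,0,0],[0,0,-1.03,0,0,0],[0,0,-1.1,0,0,0],[0,0,-1.15,0,0,0],[0,0,-1.2,0,0,0],[0,0,-1.2,0,0,0]]}}

```text
clock: 16.15
tcp_pos: [0.4198, 0.1279, 0.0056]
orientation: [0.0, 0.974, 0.228, -0.0]
wrist_force: [0.1, -0.3, -0.1]
finger_gap: 0.0
grip_force: 0.0
```

{"api": "jog_arm", "payload": {"rows": [[0,0,-0.05,0,0,0],[0,0,-0.1,0,0,0],[0,0,-0.15,0,0,0],[0,0,-0.2,0,0,0],[0,0,-0.2,0,0,0]]}}

```text
clock: 16.57
tcp_pos: [0.4197, 0.1279, -0.0025]
orientation: [0.0, 0.974, 0.228, -0.0]
wrist_force: [-0.2, -0.6, 0.1]
finger_gap: -0.0001
grip_force: 0.0
```

{"api": "jog_arm", "payload": {"rows": [[0,0,-0.06,0,0,0],[0,0,-0.12,0,0,0],[0,0,-0.18,0,0,0],[0,0,-0.24,0,0,0],[0,0,-0.3,0,0,0],[0,0,-0.3,0,0,0]]}}

```text
clock: 17.07
tcp_pos: [0.4196, 0.1279, -0.0146]
orientation: [-0.0, 0.974, 0.228, -0.0]
wrist_force: [0.4, 1.4, 0.8]
finger_gap: -0.0001
grip_force: 0.0
```

{"api": "jog_arm", "payload": {"rows": [[0,0,-0.04,0,0,0],[0,0,-0.08,0,0,0],[0,0,-0.12,0,0,0],[0,0,-0.16,0,0,0],[0,0,-0.16,0,0,0]]}}

```text
clock: 17.48
tcp_pos: [0.4199, 0.1279, -0.0208]
orientation: [0.0, 0.974, 0.228, -0.0]
wrist_force: [0.0, 0.3, 0.2]
finger_gap: 0.0002
grip_force: 0.0
```

{"api": "jog_arm", "payload": {"rows": [[0,0,-0.03,0,0,0],[0,0,-0.06,0,0,0],[0,0,-0.09,0,0,0],[0,0,-0.12,0,0,0],[0,0,-0.12,0,0,0]]}}

```text
clock: 17.9
tcp_pos: [0.4199, 0.1279, -0.0255]
orientation: [0.0, 0.974, 0.228, -0.0]
wrist_force: [-0.3, 0.1, 0.0]
finger_gap: -0.0002
grip_force: 0.0
```

{"api": "jog_arm", "payload": {"rows": [[0,0,-0.03,0,0,0],[0,0,-0.06,0,0,0],[0,0,-0.09,0,0,0],[0,0,-0.12,0,0,0],[0,0,-0.12,0,0,0]]}}

```text
clock: 18.32
tcp_pos: [0.4199, 0.1279, -0.0303]
orientation: [0.0, 0.974, 0.228, -0.0]
wrist_force: [-0.2, -0.6, -0.1]
finger_gap: 0.0001
grip_force: 0.0
```

{"api": "jog_arm", "payload": {"rows": [[0,0,-0.03,0,0,0],[0,0,-0.06,0,0,0],[0,0,-0.09,0,0,0],[0,0,-0.12,0,0,0],[0,0,-0.12,0,0,0]]}}

```text
clock: 18.73
tcp_pos: [0.4199, 0.1279, -0.0351]
orientation: [0.0, 0.974, 0.228, -0.0]
wrist_force: [0.1, 0.0, 0.4]
finger_gap: 0.0002
grip_force: 0.0
```

{"api": "jog_arm", "payload": {"rows": [[0,0,-0.03,0,0,0],[0,0,-0.06,0,0,0],[0,0,-0.09,0,0,0],[0,0,-0.12,0,0,0],[0,0,-0.12,0,0,0]]}}

```text
clock: 19.15
tcp_pos: [0.4202, 0.1279, -0.0378]
orientation: [0.0, 0.974, 0.228, 0.0]
wrist_force: [-8.1, -1.1, 24.6]
finger_gap: 0.0001
grip_force: 12.4
```

Run:
```python
from h import *
w=snap('wrist');s=snap('side');st=env.get_state();p=st['tcp_pos'];print(p,st['joint_pos'])
print(proj(s,p),proj(s,[.4199,.1279,0]))
g=s['pixels'].mean(2).astype(int)
u=int(proj(s,p)[0])
for v in range(150,215,3):print(v,g[v,u-15:u+18:3])
```

```text
[ 0.42026284  0.1279171  -0.03774605] [ 1.12630110e-01  2.71641561e-01 -6.48079790e-01  6.50120891e-01
 -3.77709350e-04  2.79325000e+00]
(np.float64(253.03335014674212), np.float64(222.40381299138068)) (np.float64(251.61079462559866), np.float64(211.4133735430874))
150 [ 30  34  31  28  26  24  23 128 151  53  13]
153 [ 26  25  25  26  25  25  23 118 159 158  52]
156 [ 25  24  26  27  28  32  47  51 158 160 156]
159 [ 53  50  49  57  58  55  26  35 157 160 159]
162 [ 27  42  43  37  25  12  14  20 157 161 162]
165 [ 11  12  16  14   9  12  12  17 149 160 161]
168 [ 12  13  12  14  11  11  13  10 139 160 162]
171 [ 13  10  12  12  11  12   9  13 149 162 159]
174 [ 11   9  12  12  11  10  12  59 159 158 158]
177 [ 12  12  12  14  11  11  12  74 156 157 157]
180 [ 16  13  10  12  11  11  11  25 151 158 156]
183 [ 29  10  11  13  14  12  18  35 142 156 157]
186 [ 11  13  12  10  11  11  11  50 109 156 157]
189 [ 18  42  11  11   9  10  12  26  59  66 128]
192 [ 71  11  11  11   8  11  26  27  28  36 140]
195 [143  33  14  10  13  13  12  13  12 105 163]
198 [157 153  80  12  12   9  14  14  87 161 163]
201 [142 132  73  28  13  11  17 132 160 161 160]
204 [ 63  63  63  43  43  10  36  85 154 160 160]
207 [ 62  62  63  45  47  13  31  64  94 158 160]
210 [ 62  62  63  55  44  16  39  64  65 101 162]
213 [ 62  62  63  63  55  56  62  65  64  76 159]
```

{"api": "jog_arm", "payload": {"rows": [[0,0,1,0,0,-0.5],[0,0,2,0,0,-1],[0,0,3,0,0,-1.5],[0,0,4,0,0,-2],[0,-0.4,5,0,0,-2.5],[0.2,-1.2,6,0,0,-3],[0.4,-2.2,6.1,0,0,-3.5],[0.6,-3.2,6.1,0,0,-4],[0.8,-4.2,6.1,0,0,-4.4],[0.95,-5.2,6.1,0,0,-4.4],[0.95,-6,6.1,0,0,-4.4],[0.95,-6.7,6.1,0,0,-4.4]]}}

```text
clock: 20.25
tcp_pos: [0.4582, -0.1431, 0.2042]
orientation: [0.0, 1.0, -0.001, 0.0]
wrist_force: [0.7, 0.8, -0.3]
finger_gap: 0.0003
grip_force: 0.0
```

{"api": "jog_arm", "payload": {"rows": [[0,0,0,0,0,0],[0,0,0,0,0,0],[0,0,0,0,0,0]]}}

```text
clock: 20.5
tcp_pos: [0.4577, -0.1397, 0.2041]
orientation: [-0.0, 1.0, -0.0, -0.0]
wrist_force: [-0.5, 0.9, -0.6]
finger_gap: 0.0004
grip_force: 0.0
```

{"api": "jog_arm", "payload": {"rows": [[0,0,-0.3,0,0,0],[0,0,-0.6,0,0,0],[0,0,-0.8,0,0,0],[0,0,-0.9,0,0,0],[0,0,-0.95,0,0,0],[0,0,-0.98,0,0,0],[0,0,-1.01,0,0,0],[0,0,-1.04,0,0,0],[0,0,-1.06,0,0,0],[0,0,-1.06,0,0,0]]}}

```text
clock: 21.33
tcp_pos: [0.4585, -0.1401, 0.163]
orientation: [0.0, 1.0, 0.0, 0.001]
wrist_force: [-0.9, 1.7, 4.0]
finger_gap: 0.0001
grip_force: 2.2
```

{"api": "jog_arm", "payload": {"rows": [[0,0,0.6,0,0,0],[0,0,1.3,0,0,0],[0.3,0.9,1.3,0,0,0.6],[0.6,1.8,1.3,0,0,1.2],[0.9,2.7,1.3,0,0,1.8],[1.2,3.6,1.3,0,0,2.4],[1.5,4.5,1.3,0,0,3],[1.8,5.4,1.3,0,0,3.4],[2.1,6.3,1.3,0,0,3.4],[2.4,7.1,1.3,0,0,3.4],[2.4,7.5,1.3,0,0,3.4],[2.4,7.5,1.3,0,0,3.4]], "jaw": -1}}

```text
clock: 22.33
tcp_pos: [0.5544, 0.1634, 0.2136]
orientation: [-0.0, 0.984, 0.179, 0.0]
wrist_force: [-0.6, -0.6, 0.6]
finger_gap: 0.0858
grip_force: 0.0
```

{"api": "jog_arm", "payload": {"rows": [[0,0,0,0,0,0],[0,0,0,0,0,0]]}}

```text
clock: 22.5
tcp_pos: [0.554, 0.1593, 0.214]
orientation: [0.0, 0.984, 0.177, -0.0]
wrist_force: [-0.5, -0.3, 0.3]
finger_gap: 0.0855
grip_force: 0.0
```

Run:
```python
from h import *
w=snap('wrist');st=env.get_state();print(st['tcp_pos'],st['orientation'],st['finger_gap'])
hs=cv2.cvtColor(w['pixels'],cv2.COLOR_RGB2HSV);M=((hs[...,0]<18)&(hs[...,1]>150)&(hs[...,2]>90)).astype(np.uint8)
k,L,sta,ce=cv2.connectedComponentsWithStats(M)
for j in range(1,k):
    if sta[j,4]>60:
        h,wd=sta[j,3],sta[j,2];r=cv2.minAreaRect(np.argwhere(L==j)[:,::-1].astype(np.float32));print(sta[j],ce[j],r)
        print([at(w,*p,.15)[:2].round(4).tolist() for p in cv2.boxPoints(r)])
        V=hs[...,2][L==j];print(np.percentile(V,[5,30,60,95]))
cv2.imwrite('pics/w8.png',cv2.resize(w['pixels'][:,:,::-1],(640,400)))
```

```text
[0.55404137 0.1589094  0.21408221] [2.17111859e-04 9.84293244e-01 1.76541105e-01 1.74689143e-06] 0.08565026044728948
[ 18 184  29  26 581] [ 31.74182444 196.5404475 ] ((32.0, 196.5), (25.0, 28.0), 90.0)
[[0.4873, 0.3898], [0.4952, 0.3689], [0.473, 0.3666], [0.465, 0.388]]
[124. 141. 142. 143.]
```

View pics/w8.png

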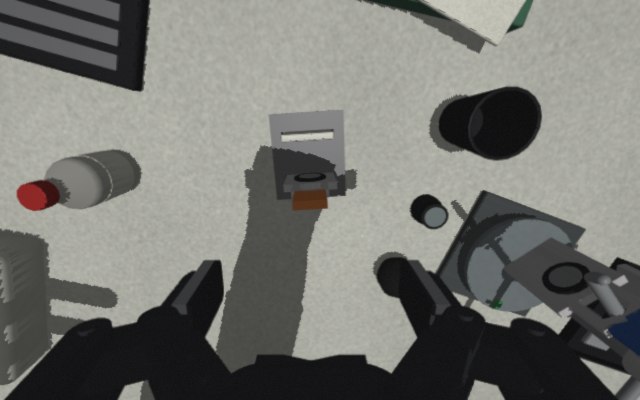

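The wrist picture shows the shaded orange tab at columns 292–328, rows 189–210. The stand-top corners are about (270,114), (343,110), (345,194) and (277,198), and the blank runs from (281,137) to (333,133).

Run:
```python
from h import *
w=snap('wrist');hs=cv2.cvtColor(w['pixels'],cv2.COLOR_RGB2HSV)
M=((hs[...,0]<20)&(hs[...,1]>110)).astype(np.uint8);M[:,:270]=0;M[:,350:]=0;M[:170]=0;M[230:]=0
k,L,sta,ce=cv2.connectedComponentsWithStats(M);j=1+np.argmax(sta[1:,4]);print(sta[j],ce[j])
P=np.argwhere(L==j)[:,::-1]
for r in range(sta[j,1],sta[j,1]+sta[j,3]):
    x=P[P[:,1]==r,0];print(r,x.min(),x.max(),int(hs[r,x,2].mean()),end='; ')
A=lambda L,z:np.array([at(w,*p,z)[:2] for p in L])
S=A([(270,114),(343,110),(345,194),(277,198)],.04);print('\nstand',S.round(4).tolist(),S.mean(0))
B=A([(281,137),(333,133)],.07);d=B[1]-B[0];print('blank',B.round(4),np.degrees(np.arctan2(d[1],d[0])))
e=[S[1]-S[0],S[2]-S[3]];print([np.degrees(np.arctan2(q[1],q[0])) for q in e])
print('tcp proj at z',[(z,proj(w,[*env.get_state()['tcp_pos'][:2],z])) for z in(.15,.13)])
for pz in [(294,209),(327,207),(310,207)]:print(at(w,*pz,.15)[:2])
```

```text
[292 190  34  20 618] [308.60841424 199.56957929]
190 309 324 75; 191 295 324 75; 192 294 324 76; 193 294 325 76; 194 293 325 76; 195 293 325 76; 196 293 325 76; 197 293 325 76; 198 292 325 76; 199 292 325 77; 200 292 325 82; 201 292 325 86; 202 292 325 87; 203 292 325 87; 204 292 325 87; 205 292 325 87; 206 292 325 87; 207 292 325 88; 208 292 320 86; 209 293 304 86; 
stand [[0.6065, 0.2267], [0.639, 0.1514], [0.5497, 0.1123], [0.5161, 0.1884]] [0.57779634 0.16971585]
blank [[0.5901 0.2052]
 [0.613  0.1554]] -65.36114093075349
[np.float64(-66.65792795065005), np.float64(-66.16337062807618)]
tcp proj at z [(0.15, (np.float64(310.4512810618606), np.float64(204.83184230487834))), (0.13, (np.float64(310.467850262866), np.float64(198.354976099139)))]
[0.54567742 0.17061412]
[0.55714323 0.14484499]
[0.55210714 0.15842682]
```

{"api": "jog_arm", "payload": {"rows": [[0,0.04,0,0,0,0.6],[0,0.04,-0.8,0,0,0.6],[0,0.04,-1.6,0,0,0.6],[0,0.04,-2.4,0,0,0.6],[0,0.04,-3,0,0,0.6],[0,0.04,-3.4,0,0,0.6],[0,0.04,-3.4,0,0,0.6],[0,0.04,-3.4,0,0,0.6]]}}

```text
clock: 23.27
tcp_pos: [0.5535, 0.1603, 0.0777]
orientation: [0.0, 0.978, 0.207, -0.001]
wrist_force: [-0.5, 0.6, 0.5]
finger_gap: 0.0858
grip_force: 0.0
```

{"api": "jog_arm", "payload": {"rows": [[0,0,0,0,0,0],[0,0,0,0,0,0],[0,0,0,0,0,0],[0,0,0,0,0,0],[0,0,0,0,0,0],[0,0,0,0,0,0],[0,0,0,0,0,0],[0,0,0,0,0,0]], "jaw": 1, "force": 40}}

```text
clock: 23.93
tcp_pos: [0.5549, 0.1616, 0.079]
orientation: [0.0, 0.978, 0.208, 0.001]
wrist_force: [-0.5, -0.9, 5.4]
finger_gap: 0.0293
grip_force: 39.6
```

{"api": "jog_arm", "payload": {"rows": [[0,0,0.3,0,0,0],[0,0,0.7,0,0,0],[0,0,1.3,0,0,0],[0,0,2,0,0,0],[0,0,2.8,0,0,0],[0,0,3.5,0,0,0],[0,0,3.5,0,0,0]]}}

```text
clock: 24.52
tcp_pos: [0.5567, 0.1621, 0.2238]
orientation: [0.0, 0.978, 0.208, 0.004]
wrist_force: [0.8, 0.3, -0.6]
finger_gap: 0.0293
grip_force: 39.9
```

{"api": "jog_arm", "payload": {"rows": [[-0.4,-0.6,0,0,0,-0.4],[-0.9,-1.3,0,0,0,-0.8],[-1.4,-2,0,0,0,-1.2],[-1.9,-2.7,0,0,0,-1.6],[-2.4,-3.4,0,0,0,-2],[-2.9,-4.1,0,0,0,-2.4],[-3.4,-4.8,0,0,0,-2.8],[-3.8,-5.5,0,0,0,-3.2],[-4.25,-6.2,0,0,0,-3.6],[-4.25,-6.9,0,0,0,-4],[-4.25,-7.5,0,0,0,-4],[-4.25,-7.5,0,0,0,-4]]}}

```text
clock: 25.52
tcp_pos: [0.3839, -0.1419, 0.2171]
orientation: [0.001, 1.0, -0.002, -0.0]
wrist_force: [0.5, 0.1, -1.9]
finger_gap: 0.0294
grip_force: 40.2
```

{"api": "jog_arm", "payload": {"rows": [[0,0,0,0,0,0],[0,0,0,0,0,0],[0,0,0,0,0,0],[0,0,0,0,0,0]]}}

```text
clock: 25.85
tcp_pos: [0.384, -0.1375, 0.2177]
orientation: [-0.0, 1.0, 0.001, -0.0]
wrist_force: [0.1, -0.3, -1.6]
finger_gap: 0.0292
grip_force: 40.2
```

Run:
```python
from h import *
p=env.get_state()['tcp_pos'];B=p[2]-.069
for n in('side','top','wrist'):
    c=snap(n);hs=cv2.cvtColor(c['pixels'],cv2.COLOR_RGB2HSV)
    M=((hs[...,0]<20)&(hs[...,1]>130)&(hs[...,2]>50)).astype(np.uint8)
    k,L,st,ce=cv2.connectedComponentsWithStats(M)
    print(n,'pred tab',[np.round(proj(c,[p[0],p[1]+y,B+z]),1) for y,z in((-.015,.104),(.015,.104),(-.015,.14),(.015,.14))],'eye',np.round(proj(c,[p[0],p[1],B+.09]),1))
    for j in range(1,k):
        if st[j,4]>15:print(st[j],ce[j].round(1))
```

```text
side pred tab [array([263.2, 184.1]), array([258.6, 177.3]), array([261.6, 168.6]), array([257., 162.])] eye [261.5 186.5]
[   0    0   66  152 5459] [25.3 84.5]
[101   0  15  10  93] [107.    4.3]
[ 136    0   92  125 6655] [188.7  57.7]
[  0 111  13  34 156] [  4.9 129.8]
[234 127   8   8  43] [237.8 130.6]
[450 358  14  15 152] [457.  365.1]
top pred tab [array([386.8, 256.2]), array([373. , 256.5]), array([389.5, 255.3]), array([375.1, 255.6])] eye [379.  256.7]
[621  81  12   8  34] [626.4  84.3]
[622  89  16  13  54] [629.8  93.4]
[624  97  12  19  72] [629.1 106.3]
[  0 112  20  66 824] [  7.2 143.7]
[630 124   8  13  33] [633.5 129.6]
[632 138   8  14  42] [635.5 144.4]
[514 182   9   5  38] [518.2 183.9]
[626 225  14   4  23] [632.9 227. ]
[158 226  11   9  70] [163.1 229.9]
[595 227  15   2  20] [602.4 227.4]
wrist pred tab [array([337.3, 259.9]), array([281.5, 259.8]), array([344.5, 299.9]), array([273.6, 299.8])] eye [309.6 248.5]
[558  74   6   5  16] [560.9  76.4]
[532  79  22  19 104] [540.7  88.4]
[552  87  11   5  20] [557.3  89.4]
[534  93  33  14  99] [550.5  99.5]
[536 105   8   7  21] [539.4 107.8]
[ 276  256   71   56 3496] [310.7 284. ]
```

{"api": "jog_arm", "payload": {"rows": [[0,-0.04,-0.4,0,0,0],[0,-0.04,-0.8,0,0,0],[0,-0.04,-0.92,0,0,0],[0.15,-0.04,-0.92,0,0,0],[0.3,-0.04,-0.92,0,0,0],[0.45,-0.04,-0.92,0,0,0],[0.6,-0.04,-0.92,0,0,0],[0.7,-0.04,-0.92,0,0,0],[0.8,-0.04,-0.92,0,0,0],[0.85,-0.04,-0.92,0,0,0],[0.85,-0.04,-0.92,0,0,0]]}}

```text
clock: 26.92
tcp_pos: [0.4186, -0.1401, 0.1812]
orientation: [0.0, 1.0, 0.0, 0.0]
wrist_force: [0.5, 0.2, -1.1]
finger_gap: 0.0292
grip_force: 40.2
```

{"api": "jog_arm", "payload": {"rows": [[0.06,0,0,0,0,0],[0.12,0,0,0,0,0],[0.18,0,0,0,0,0],[0.24,0,0,0,0,0],[0.24,0,0,0,0,0]]}}

```text
clock: 27.33
tcp_pos: [0.4281, -0.1402, 0.1812]
orientation: [0.0, 1.0, 0.0, 0.0]
wrist_force: [0.4, -1.3, -1.0]
finger_gap: 0.0296
grip_force: 40.2
```

{"api": "jog_arm", "payload": {"rows": [[0.08,0,0,0,0,0],[0.16,0,0,0,0,0],[0.24,0,0,0,0,0],[0.32,0,0,0,0,0],[0.32,0,0,0,0,0]]}}

```text
clock: 27.75
tcp_pos: [0.4412, -0.1402, 0.1811]
orientation: [0.0, 1.0, 0.0, 0.0]
wrist_force: [1.4, -0.1, -1.2]
finger_gap: 0.0294
grip_force: 40.2
```

{"api": "jog_arm", "payload": {"rows": [[0.1,0,0,0,0,0],[0.2,0,0,0,0,0],[0.3,0,0,0,0,0],[0.4,0,0,0,0,0],[0.5,0,0,0,0,0],[0.55,0,-0.06,0,0,0],[0.55,0,-0.12,0,0,0],[0.55,0,-0.17,0,0,0],[0.55,0,-0.2,0,0,0],[0.55,0,-0.22,0,0,0],[0.55,0,-0.22,0,0,0]]}}

```text
clock: 28.67
tcp_pos: [0.4622, -0.14, 0.1721]
orientation: [-0.0, 1.0, -0.0, -0.0]
wrist_force: [0.4, 0.2, -2.3]
finger_gap: 0.0295
grip_force: 40.2
```

{"api": "jog_arm", "payload": {"rows": [[0.06,0,0,0,0,0],[0.12,0,-0.03,0,0,0],[0.18,0,-0.05,0,0,0],[0.24,0,-0.05,0,0,0],[0.29,0,-0.05,0,0,0],[0.33,0,-0.05,0,0,0],[0.33,0,-0.05,0,0,0]]}}

```text
clock: 29.25
tcp_pos: [0.4761, -0.1401, 0.1703]
orientation: [0.0, 1.0, 0.0, 0.0]
wrist_force: [0.3, 0.4, -2.3]
finger_gap: 0.0293
grip_force: 40.2
```

{"api": "jog_arm", "payload": {"rows": [[0.03,0,0,0,0,0],[0.06,0,0,0,0,0],[0.09,0,0,0,0,0],[0.12,0,0,0,0,0],[0.12,0,0,0,0,0]]}}

```text
clock: 29.67
tcp_pos: [0.4783, -0.1399, 0.17]
orientation: [0.0, 1.0, -0.0, -0.002]
wrist_force: [-6.6, -0.5, 1.7]
finger_gap: 0.0293
grip_force: 40.6
```

{"api": "jog_arm", "payload": {"rows": [[-0.04,0,0,0,0,0],[-0.06,0,-0.02,0,0,0],[-0.06,0,-0.04,0,0,0],[-0.06,0,-0.06,0,0,0],[-0.06,0,-0.06,0,0,0]]}}

```text
clock: 30.08
tcp_pos: [0.4782, -0.1401, 0.1682]
orientation: [0.0, 1.0, 0.0, 0.0]
wrist_force: [-1.7, 0.6, 1.0]
finger_gap: 0.0291
grip_force: 40.6
```

{"api": "jog_arm", "payload": {"rows": [[0,0,-0.02,0,0,0],[0,0,-0.04,0,0,0],[0,0,-0.05,0,0,0],[0,0,-0.05,0,0,0]]}}

```text
clock: 30.42
tcp_pos: [0.4784, -0.1403, 0.1679]
orientation: [0.001, 1.0, 0.0, 0.001]
wrist_force: [-5.7, 0.6, 12.7]
finger_gap: 0.0291
grip_force: 41.9
```

{"api": "jog_arm", "payload": {"rows": [[0,0,0.02,0,0,0],[0,0,0.03,0,0,0],[0,0,0.03,0,0,0]]}}

```text
clock: 30.67
tcp_pos: [0.4783, -0.1402, 0.1681]
orientation: [0.0, 1.0, 0.0, 0.0]
wrist_force: [-4.1, 0.6, 8.2]
finger_gap: 0.0296
grip_force: 41.1
```

{"api": "jog_arm", "payload": {"rows": [[0,0,0,0,0,0],[0,0,0,0,0,0],[0,0,0,0,0,0],[0,0,0,0,0,0],[0,0,0,0,0,0],[0,0,0,0,0,0]], "jaw": -0.3}}

```text
clock: 31.17
tcp_pos: [0.4781, -0.1401, 0.1669]
orientation: [-0.0, 1.0, 0.0, -0.0]
wrist_force: [0.1, 0.4, -0.2]
finger_gap: 0.0553
grip_force: 0.0
```

{"api": "jog_arm", "payload": {"rows": [[0,0,0.3,0,0,0],[0,0,0.7,0,0,0],[0,0,1.2,0,0,0],[0,0,1.8,0,0,0],[0,0,2.5,0,0,0],[0,0,3,0,0,0],[-0.5,0,3.2,0,0,0],[-1,0.6,3.2,0,0,0],[-1,1.5,3.2,0,0,0],[-1,2.4,3.2,0,0,0],[-1,3.3,3.2,0,0,0],[-1,3.5,3.2,0,0,0]]}}

```text
clock: 32.17
tcp_pos: [0.4373, 0.0037, 0.2955]
orientation: [-0.001, 1.0, 0.002, 0.0]
wrist_force: [-0.4, 0.1, -0.2]
finger_gap: 0.0555
grip_force: 0.0
```

Run:
```python
from h import *
print(env.get_state()['wrist_force'])
R={}
for rep in range(2):
  for n in('side','top'):
    c=snap(n);hs=cv2.cvtColor(c['pixels'],cv2.COLOR_RGB2HSV)
    for col,lo,hi in(('or',0,20),('gr',40,80)):
        M=((hs[...,0]>=lo)&(hs[...,0]<hi)&(hs[...,1]>100)&(hs[...,2]>50)).astype(np.uint8)
        k,L,st,ce=cv2.connectedComponentsWithStats(M)
        for j in range(1,k):
            ok=(285<ce[j,0]<330 and 150<ce[j,1]<270) if n=='side' else (345<ce[j,0]<400 and 190<ce[j,1]<260)
            if st[j,4]>2 and ok:
                print(n,col,st[j],ce[j].round(1),at(c,*ce[j],.038)[:2].round(4),at(c,*ce[j],.235)[:2].round(4))
                if col=='or':R[n]=ray(c,*ce[j])
if len(R)==2:print('tab',tri(R['side'],R['top']))
```

```text
[-0.36755113  0.14637358 -0.1913376 ]
side or [300 174  10  21 154] [304.8 183.7] [0.5867 0.1425] [ 0.4709 -0.1603]
side gr [309 250   2   3   5] [309.4 250.8] [ 0.4821 -0.1422] [ 0.3948 -0.3674]
top or [371 213  15   6  78] [378.  215.6] [ 0.5074 -0.1688] [ 0.4768 -0.1405]
top gr [368 225   3   2   4] [369.  225.5] [ 0.4801 -0.1422] [ 0.4546 -0.1189]
side or [300 174  10  21 151] [304.8 183.5] [0.5872 0.1433] [ 0.4712 -0.1597]
side gr [308 250   3   3   6] [309.2 250.8] [ 0.4816 -0.1421] [ 0.3944 -0.3673]
top or [371 213  15   6  78] [378.  215.6] [ 0.5074 -0.1688] [ 0.4768 -0.1405]
top gr [368 225   3   2   4] [369.  225.5] [ 0.4801 -0.1422] [ 0.4546 -0.1189]
tab (array([ 0.4783, -0.1421,  0.2236]), np.float64(0.0007))
```

```bash
python3 -c "
from workcell import env
print(env.hand_in())"
```

```text
the job is handed in; nothing more can be done
None
```

The bare branch now points to the robot's edge and the orange-tabbed carrier hangs on it against the green collar, released; I handed the job in after about 32 s, with no verdict returned.

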